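Hang the painted sign on the drying hook

TASK

Take the green painted sign out of the slotted wooden block by its wooden tab and hang it to dry on the yellow hook: bring the pin on its back in sideways between the lip and the guard of the hook, then lower it to the bottom of the throat and let go, so that it hangs there freely, upright and still. Be gentle: the hook is light and just where it is clamped must be felt out, so never push or knock hard against the stand, and leave the other things on the table where they are.

Things in the scene. Friction and masses are not known exactly. Their poses are not given: they have to be found in the camera images.
- sign_tab (a point): Centre of the grip area of the sign's wooden tab: grasp here from above across its 16 mm thickness (x). The tab is 42 mm wide (y) and rises 100 mm above the panel; this point is 25 mm below its top, 75 mm above the panel and 215 mm above the sign's lower edge. Sign axes: z up, x where its pin points, y along its width.
- sign: Green panel 150 wide (y) x 140 high (z) x 10 mm thick (x), wooden tab on top, 0.17 to 0.34 kg in all. Origin: centre of its lower edge; axes as sign_tab. It starts upright in the block, 28 mm deep in its slot.
- sign_pin (a point): Middle of the free shank of the steel pin on the sign's back; sign axes. Pin 10 mm in diameter along +x; shank 14 mm long, from the panel's back (7 mm to -x of this point) to a round head 24 mm across, 5 mm thick (7 to 12 mm to +x). 90 mm below and 12 mm to +x of sign_tab.
- hook_seat (a point): Pin's middle when hung, IF the hook is at mid setting, 170 mm up. The hook is really up to 16 mm higher or lower and up to 10 mm to either side along y (clamped by hand, not measured: feel it); x and axes are true. z up, x normal to the plate, away from the robot; the hook opens to -y. From the true hung place: throat y -7.5 to 7.5 mm, floor 5 mm below, back wall at y = 7.5 mm up to the guard.
- hook_lip (a point): Middle of the part of the lip open from above, at mid setting (true one off by as much as the hook): 40 mm to -y of hook_seat and 31 mm above. From the true hung place: lip, a flat ledge, y -60 to -7.5 mm; a pin lying on it has its centre 36 mm above the hung place. Guard: bar over y -20 to 16.5 mm, underside 45 and top 53 mm up; side gap between lip and guard 14 mm.
- stand: Fixed stand that carries the yellow hook plate (6 mm thick, in the yz plane, 100 mm down from the hung place). The sign's panel goes on its -x side, the pin's head on +x. Foot 150 x 140 x 14 mm; post 20 mm square, 169 mm high, 32 mm behind the plate; clamps from 41 mm below the hung place. Origin on the table under hook_seat, same axes. Rigid; over 20 N on it is too hard.
- block: Fixed slotted wooden block 120 (x) x 190 (y) x 40 mm high, two slots along its y, floor 12 mm above the table; the sign stands in the slot at x = +30 mm (15 mm wide), the small plaque in the one at x = -30 mm. Origin: centre of its underside.
- plaque: bystander: small dark-brown plaque 110 wide x 85 high x 9 mm, standing in the robot-side slot of the block, 60 mm from the sign's slot; origin: centre of its lower edge.
- jar_red: bystander: paint jar with red label, 52 mm diameter, 65 mm high; origin: centre of its underside.
- jar_blue: bystander: paint jar with blue label, 52 mm diameter, 65 mm high; origin: centre of its underside.
- cup: bystander: clear plastic cup, 70 mm diameter, 70 mm high; origin: centre of its underside.
- brush: bystander: brush 180 mm long lying on the table.
- tray: bystander: grey tray 130 x 170 x 22 mm; origin: centre of its underside.
- pendant: bystander: grey-green hand control pendant with a small screen, about 160 x 62 x 27 mm, lying on the table.
Things that resemble listed ones, but are neither listed nor needed, are in the scene too. Leave any pink or purple look-alike of the block alone.

How it is judged:
On the way, in this order (a step that is already met when the one before it is completed fails the run):
1. the sign is held and lifted clear of the block (height (world z) of sign_pin above 0.185 m and contact force between sign and the fingers above 1 N and contact force between sign and block below 0.1 N), for 0.1 s.
2. the pin is in the side gap, above the throat and below the guard, held by the gripper (x of sign_pin in the frame of hook_seat between -0.007 and 0.007 m and y of sign_pin in the frame of hook_seat between -0.016 and 0.0135 m and z of sign_pin in the frame of hook_seat between 0.019 and 0.057 m and contact force between sign and the fingers above 1 N), for 0.05 s.
At the end, for the whole second after the job is handed in: The sign hangs released, still and carried by the stand: pin within 13.5 mm of hook_seat along the plate, 7 mm along the pin, 18.5 mm in height (throat bottom at any hook setting); upright within 0.14 rad, parallel to the plate within 0.2 rad (x of sign_pin in the frame of hook_seat between -0.007 and 0.007 m and y of sign_pin in the frame of hook_seat between -0.0135 and 0.0135 m and z of sign_pin in the frame of hook_seat between -0.0185 and 0.0185 m and angle between sign_tab's own z axis and vertical below 0.14 rad and angle between the x axis of sign_tab and the x axis of hook_seat, either way round below 0.2 rad and contact force between sign and stand above 0.5 N and contact force between sign and the fingers below 0.05 N and linear speed of sign below 0.02 m/s and angular speed of sign below 0.15 rad/s); the robot touches nothing.
It fails at once if more than 20 N between the sign and the stand (contact force between sign and stand above 20 N).
It fails at once if the gripper or arm presses on the stand with more than 20 N (contact force between any of the fingers, the arm and stand above 20 N).
It fails at once if a bystander is moved by more than 25 mm (distance of any of plaque, jar_red, jar_blue, cup, brush, tray, pendant from where it was at the start of the episode above 0.025 m).
It also fails if it takes over 72 s, if anything falls off the work surface, if the arm or the gripper's body presses on something with over 40 N, if the wrist force passes 120 N, or if a joint passes its speed limit or range.

ROBOT

A 7-joint arm with a two-finger parallel gripper is mounted at the origin on the work surface. World frame = base frame: x ahead of the robot, y to its left, z up, the work surface at z = 0. Lengths are in m, angles in rad, forces in N, time in s.
With the tool pointing down it reaches from about 0.425 to 0.875 m from the base axis. Payload 4.7 kg.
Tool frame: the origin (TCP) lies midway between the tips of the shut fingers; the grasp point (between the pads) lies 19 mm behind it; z points along the fingers, y is the direction in which the jaws open and shut (so a half turn about z gives the same grasp; the last joint's range is limited). The gripper opens to 87 mm and grips with 3 to 60 N. Pads are 19 mm wide; open, the fingers measure 117 mm over their backs; the gripper's body (75 mm by 190 mm) begins 51 mm behind the grasp point.
Start: joints at [1.117, 0.321, -0.07, 1.45, 0.023, 1.371, -0.057], TCP at [0.293, -0.58, 0.223] pointing down, gripper open.
Joint ranges: [-2.86, 2.86], [-0.3, 2.09], [-1.38, 1.24], [0.06, 2.45], [-1.56, 4.7], [0.09, 2.05], [-2.69, 2.69]. Speed limits (rad/s): [2.57, 2.57, 3.14, 3.14, 3.14, 3.14, 3.14].

INTERFACE

Orientations are given as a rotation vector (axis times angle).
In Python, from bench import monitor, eyes, order gives the robot as it stands. The module is installed in compiled form; this text tells all that it offers.
- The arm moves only by the shell command python3 -m pendant 'ROWS' [FORCE]. ROWS is JSON, a list of rows, each a list of 3 entries, a list of its own where there are three numbers: the turn, a rotation vector about the tool's x, y, z in degrees, then the shift along the tool's x, y, z in m, then the gripper command: -1 is fully open, 1 is shut, values between are in proportion. In form: [[[rx, ry, rz], [tx, ty, tz], hand], ...]. A call has 1 to 8 rows; each row shifts and turns the commanded pose from where the row before left it, along the tool's axes as they then stand; what a row does not reach is not made up. A row lasts 1/8 s, in which the tool goes at most 62.5 mm and 10.7 degrees, less where a joint would pass 70% of its speed; a pose out of reach is approached as far as the arm can. A call is refused whole if a number of a shift passes 0.0625 or a number of a turn 10.7, either way. A call with a gripper value outside its range is refused whole. The fingers move at their own pace and stop on an object; FORCE is the grip in N (left out, the last holds). Time passes only in rows, so rows that do not move let the fingers close. It gives the time, the measured TCP pose, the force and the opening at its end, in the units of the state.
- monitor.get_state(): the state, without advancing time (a new reading comes with each control period).
- eyes.get_image(name): name is "scene" or "top" or "wrist"; returns a dict with "color" (420x560x3 uint8, red, green, blue), "range_z" (420x560 float32, m along the optical axis (not along the pixel's ray), 0 where there is no reading), "fx", "fy", "cx", "cy" (pixels), "world_to_cam" (4x4, takes a point from world to camera coordinates). Camera axes: x right, y up, looking along -z (the intrinsics and any distortion apply to the point x, -y, -z); pixel columns grow to the right and rows downward; lengths in m; the calibration is good to about 2 mm. A picture is of the moment at which its call begins.
- order.close_job(): hands the job in, once; it reports no verdict.
The state is a dict: "time": time; "joint_positions": joint angles; "qd": joint speeds; "joint_torque": joint torques, N m; "position": TCP position; "tool_rot": TCP orientation; "ft_force": force on the tool from outside, world axes, zero at the start; "torque": the same for the moment, N m; "grip_width": opening from 0.0 (shut) to 1.0 (fully open).
Only numpy, scipy, OpenCV 4.12 (cv2) and the standard library are available. Lean on these libraries where they do the work, as an engineer would, in place of code of your own. Each camera call takes 0.05 s, during which the arm holds its last target.

## Working session

There is one attempt and no reset: what is moved stays moved. The work goes in short steps, Python scripts to look and compute and a shell command to move; the robot and the scene stay as the last step left them, time stands still between calls to the robot, and variables do not carry over. Pictures are saved under pics/ and viewed, and the job is handed in when it is done.

```bash
mkdir -p pics; python3 - <<'E'
from bench import monitor, eyes
import cv2, numpy as np
s=monitor.get_state(); print({k:np.round(v,3).tolist() for k,v in s.items()})
for n in ["scene","top","wrist"]:
    im=eyes.get_image(n); cv2.imwrite(f"pics/{n}0.png",im["color"][:,:,::-1]); np.savez(f"pics/{n}0.npz",**im)
    print(n,im["fx"],im["fy"],im["cx"],im["cy"],np.round(im["world_to_cam"],3).tolist(),[k for k in im])
E
ls
```

```text
{'time': 0.0, 'joint_positions': [1.117, 0.322, -0.07, 1.452, 0.023, 1.371, -0.057], 'qd': [0.0, 0.001, 0.001, -0.002, -0.001, 0.0, -0.0], 'joint_torque': [0.0, -49.129, -0.404, -31.252, -0.064, 0.044, 0.0], 'position': [0.293, -0.58, 0.221], 'tool_rot': [-3.054, -0.728, 0.001], 'ft_force': [0.366, 0.056, -0.065], 'torque': [-0.018, -0.017, 0.013], 'grip_width': 1.002}
scene 485.73208850909174 485.73208850909174 279.0574000687871 206.5496271804241 [[-0.749, 0.662, 0.021, 0.471], [-0.343, -0.415, 0.843, 0.01], [0.567, 0.624, 0.538, -2.037], [0.0, 0.0, 0.0, 1.0]] ['color', 'range_z', 'fx', 'fy', 'cx', 'cy', 'world_to_cam']
top 465.9486191146911 465.9486191146911 284.4519308976194 208.45715593939227 [[-0.003, -1.0, 0.012, -0.119], [0.989, -0.001, 0.147, -0.556], [-0.147, 0.013, 0.989, -1.676], [0.0, 0.0, 0.0, 1.0]] ['color', 'range_z', 'fx', 'fy', 'cx', 'cy', 'world_to_cam']
wrist 312.2185235529788 312.2185235529788 277.2685856217825 201.7798120613448 [[0.451, -0.892, -0.002, -0.65], [0.864, 0.437, -0.25, 0.031], [0.223, 0.111, 0.968, -0.389], [0.0, 0.0, 0.0, 1.0]] ['color', 'range_z', 'fx', 'fy', 'cx', 'cy', 'world_to_cam']
pics
```

View pics/scene0.png

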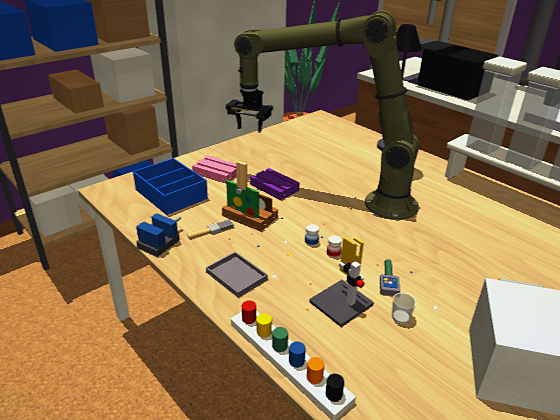

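View pics/top0.png

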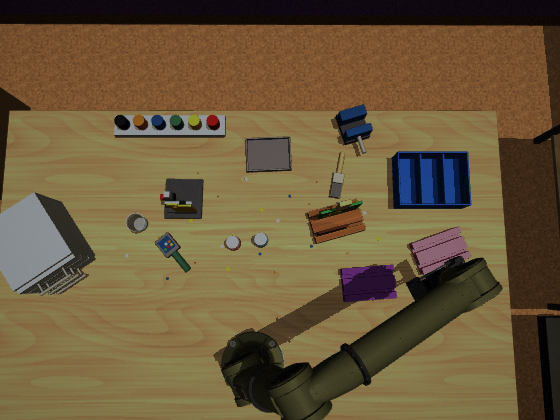

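View pics/wrist0.png

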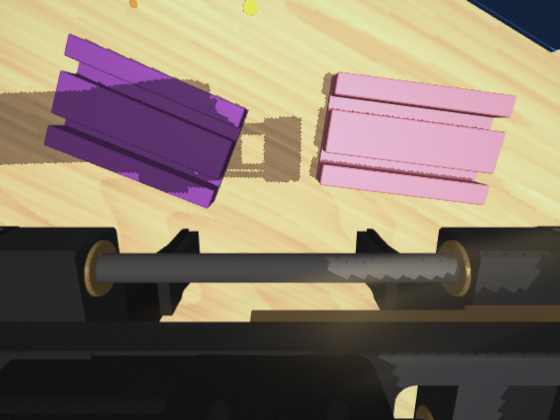

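The scene view shows the sign in the block at about (245,200) and the stand at about (350,270). In the top view the block is at (337,220) and the stand at (180,200). Next I'll zoom in and make point clouds.

```bash
cat > h.py <<'E'
import numpy as np, cv2
def cloud(im):
    z=np.asarray(im["range_z"],float); h,w=z.shape
    u,v=np.meshgrid(np.arange(w),np.arange(h))
    p=np.stack([(u-im["cx"])/im["fx"]*z,-(v-im["cy"])/im["fy"]*z,-z],-1)
    T=np.linalg.inv(im["world_to_cam"])
    return p@T[:3,:3].T+T[:3,3]
def load(n): 
    d=np.load(f"pics/{n}.npz"); return {k:d[k] for k in d}
def proj(im,P):
    T=im["world_to_cam"]; q=np.atleast_2d(P)@T[:3,:3].T+T[:3,3]
    return np.stack([im["cx"]+im["fx"]*q[:,0]/-q[:,2],im["cy"]+im["fy"]*-q[:,1]/-q[:,2]],-1)
def crop(im,x0,y0,x1,y1,name,k=6):
    c=cv2.resize(np.ascontiguousarray(im["color"][y0:y1,x0:x1,::-1]),None,fx=k,fy=k,interpolation=cv2.INTER_NEAREST); cv2.imwrite(f"pics/{name}.png",c)
E
python3 - <<'E'
from h import *
t=load("top0"); s=load("scene0")
crop(t,150,170,220,230,"ct_stand",10); crop(t,300,190,375,250,"ct_block",10)
crop(s,300,225,410,330,"cs_stand",6); crop(s,210,150,290,235,"cs_block",7)
E
```

```text
(no output)
```

View pics/ct_stand.png

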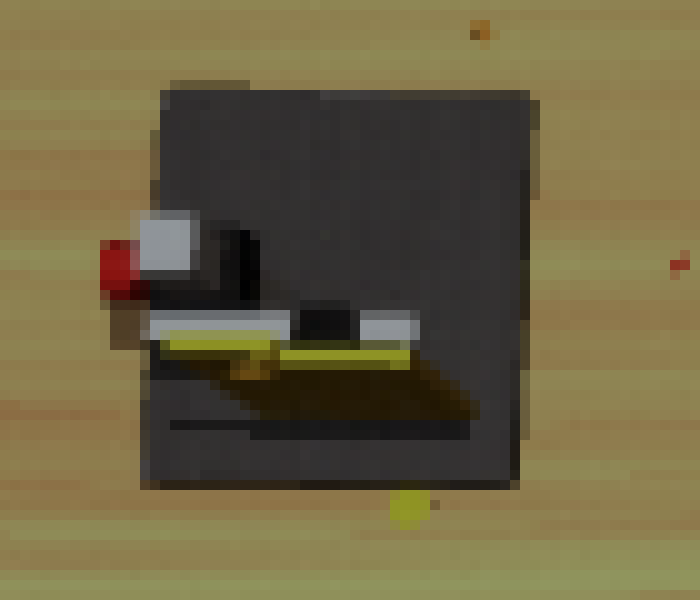

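View pics/ct_block.png

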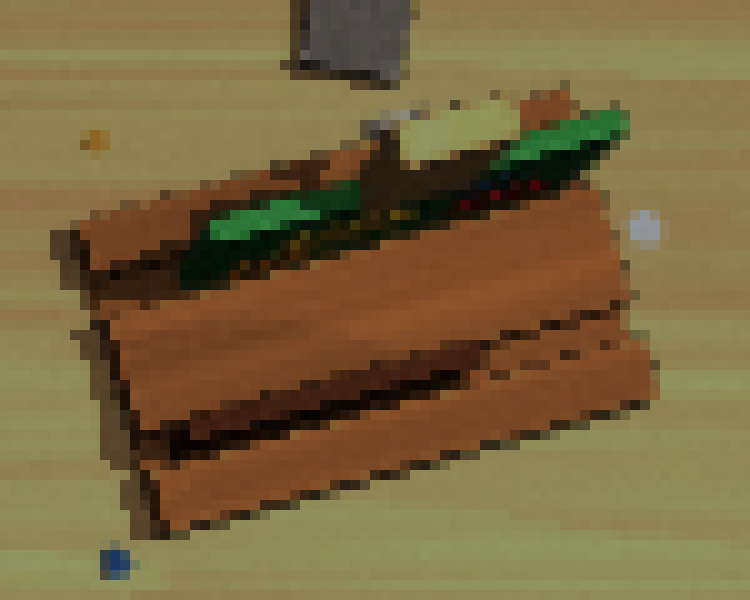

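View pics/cs_stand.png

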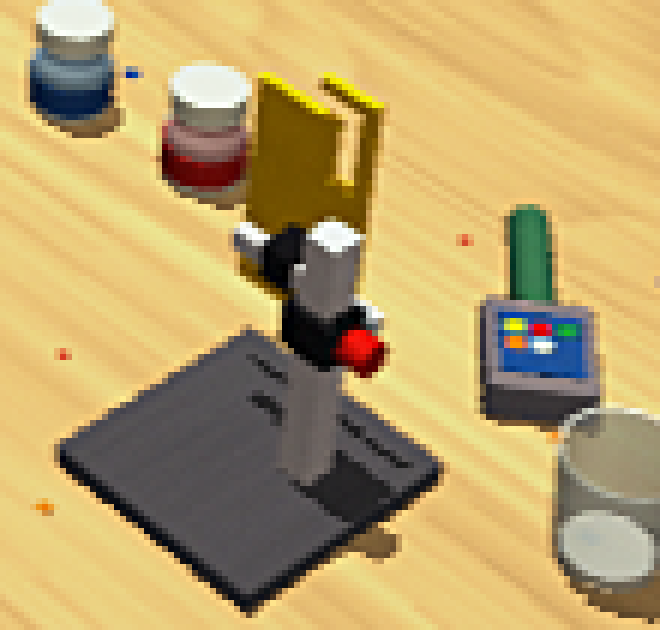

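View pics/cs_block.png

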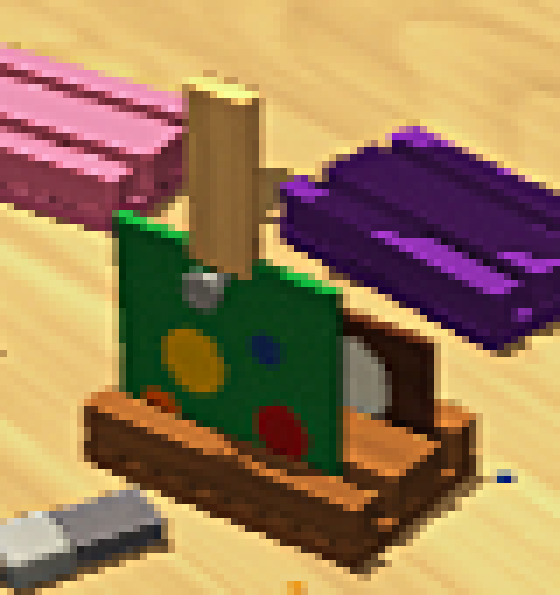

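The crops show the sign's pin (its grey head) on the far side, +x and away from the robot. The yellow plate's slot opens to the right in the top view (-y). Measuring now.

```bash
python3 - <<'E'
from h import *
for n in ["top0","scene0"]:
    im=load(n); P=cloud(im); hsv=cv2.cvtColor(im["color"],cv2.COLOR_RGB2HSV); H,S,V=[hsv[...,i].astype(int) for i in range(3)]
    ok=im["range_z"]>0
    x,y,z=P[...,0],P[...,1],P[...,2]
    print(n,"table z", np.median(z[ok&(abs(z)<.03)]))
    def rep(nm,m):
        q=P[m&ok]
        if len(q)==0: print(nm,0);return
        print(nm,len(q),"min",np.percentile(q,3,axis=0).round(4),"med",np.median(q,0).round(4),"max",np.percentile(q,97,axis=0).round(4))
        return q
    yel=(H>20)&(H<33)&(S>190)&(z>.06)&(x>.4)&(y>.1)&(y<.5)
    q=rep("yellow",yel)
    if q is not None:
        c=np.cov(q[:,:2].T); w,v=np.linalg.eigh(c); print(" yaw",np.degrees(np.arctan2(v[1,1],v[0,1])),len(q),np.sqrt(w))
    foot=(z>.008)&(z<.022)&(S<80)&(V<110)&(x>.45)&(x<.8)&(y>.1)&(y<.45)
    q=rep("foot",foot)
    if q is not None:
        print(cv2.minAreaRect((q[:,:2]*1000).astype(np.float32)))
    green=(H>55)&(H<85)&(S>150)&(z>.05)&(y<0)&(y>-.4)&(x>.4)
    q=rep("green",green)
    if q is not None:
        c=np.cov(q[:,:2].T); w,v=np.linalg.eigh(c); print(" yaw",np.degrees(np.arctan2(v[1,1],v[0,1])),np.sqrt(w))
    tab=(z>.175)&(z<.3)&(y<-.0)&(y>-.4)&(x>.5)&(H<35)&(S>60)
    q=rep("tab",tab)
    if q is not None: print(cv2.minAreaRect((q[:,:2]*1000).astype(np.float32)))
    blk=(z>.03)&(z<.045)&(H<15)&(S>100)&(y<0)&(y>-.4)&(x>.4)
    q=rep("block",blk)
    if q is not None: print(cv2.minAreaRect((q[:,:2]*1000).astype(np.float32)))
E
```

```text
top0 table z -3.478641546950101e-05
yellow 107 min [0.5409 0.1978 0.076 ] med [0.5473 0.2203 0.0928] max [0.8946 0.2658 0.2171]
 yaw 176.54373163196277 107 [0.01699954 0.16783655]
foot 1005 min [0.5242 0.193  0.0088] med [0.6144 0.2501 0.0139] max [0.6717 0.3282 0.0204]
((565.7608642578125, 317.5116882324219), (254.68887329101562, 218.37408447265625), 89.06106567382812)
green 114 min [ 0.52   -0.3806  0.0702] med [ 0.5337 -0.2866  0.1477] max [ 0.5621 -0.2438  0.1567]
 yaw 105.15995008059215 [0.00282682 0.05368427]
tab 104 min [ 0.5316 -0.3321  0.1816] med [ 0.539  -0.3117  0.2486] max [ 0.5522 -0.2946  0.2586]
((543.2269287109375, -314.6346740722656), (16.67854118347168, 42.01459884643555), 14.356924057006836)
block 904 min [ 0.4431 -0.3946  0.0324] med [ 0.5037 -0.305   0.0393] max [ 0.5612 -0.2208  0.0443]
((510.5909423828125, -310.3569030761719), (118.10552215576172, 188.53640747070312), 15.256996154785156)
scene0 table z -0.0003468352719542267
yellow 555 min [0.5419 0.2016 0.0654] med [0.5476 0.2276 0.1379] max [0.8994 0.271  0.2166]
 yaw 178.49835202151144 555 [0.01817753 0.16231018]
foot 1362 min [0.5273 0.1999 0.009 ] med [0.6107 0.2715 0.0134] max [0.6723 0.3321 0.0184]
((571.2742919921875, 285.18939208984375), (195.76693725585938, 267.0128173828125), 52.834495544433594)
green 520 min [ 0.5275 -0.3791  0.0561] med [ 0.5439 -0.2996  0.1087] max [ 0.5672 -0.2418  0.1503]
 yaw 104.84175891928926 [0.00338495 0.04777053]
tab 215 min [ 0.5327 -0.3283  0.1776] med [ 0.5478 -0.3056  0.2178] max [ 0.5567 -0.2895  0.2511]
((544.5427856445312, -310.4274597167969), (26.273395538330078, 50.04299545288086), 20.33017349243164)
block 359 min [ 0.4467 -0.3719  0.0309] med [ 0.5427 -0.2543  0.0378] max [ 0.5898 -0.2084  0.0437]
((516.1964111328125, -303.5478515625), (123.2651596069336, 190.71372985839844), 16.46883773803711)
```

```bash
python3 - <<'E'
from h import *
for n in ["top0","scene0"]:
    im=load(n); P=cloud(im); hsv=cv2.cvtColor(im["color"],cv2.COLOR_RGB2HSV); H,S,V=[hsv[...,i].astype(int) for i in range(3)]
    ok=im["range_z"]>0
    x,y,z=P[...,0],P[...,1],P[...,2]
    box=ok&(x>.45)&(x<.75)&(y>.14)&(y<.4)
    yel=(H>20)&(H<33)&(S>190)&(z>.06)&box&(x<.62)
    q=P[yel]
    A=np.c_[q[:,1:],np.ones(len(q))]; 
    for k in range(4):
        c,*_=np.linalg.lstsq(A,q[:,0],rcond=None); r=q[:,0]-A@c; g=abs(r)<2.5*np.std(r); A,q=A[g],q[g]
    print(n,"plane x = %.4f y + %.4f z + %.4f"%tuple(c),"yaw",-np.degrees(np.arctan(c[0])),np.std(r),len(q))
    print(" y rng",np.percentile(q[:,1],[0,2,50,98,100]).round(4),"z",np.percentile(q[:,2],[0,2,50,98,100]).round(4), "x at y=.25:",(c@[.25,.18,1]).round(4))
    foot=(z>.009)&(z<.02)&box
    m=foot.astype(np.uint8); nn,l,st,_=cv2.connectedComponentsWithStats(m); k=1+np.argmax(st[1:,4]); 
    f=P[l==k]; print(" foot",len(f),cv2.minAreaRect((f[:,:2]*1000).astype(np.float32)))
    post=box&(z>.14)&(x>.57); f=P[post]; print(" post",len(f),np.percentile(f,[3,50,97],axis=0).round(4).tolist())
    # grid outline at plate
    if n=="scene0":
        e=P[yel]; 
        import itertools
        print(np.round(e[e[:,2]>.19][:,[0,1,2]],3)[::3].tolist())
E
```

```text
top0 plane x = 0.0109 y + 0.0118 z + 0.5378 yaw -0.6225223309358731 0.00135379857944071 53
 y rng [0.1976 0.1985 0.2375 0.2699 0.2701] z [0.0746 0.076  0.196  0.2187 0.221 ] x at y=.25: 0.5427
 foot 914 ((600.4386596679688, 259.58245849609375), (141.52261352539062, 152.81057739257812), 88.08035278320312)
 post 49 [[0.5772, 0.2749, 0.1417], [0.5843, 0.2839, 0.1654], [0.5953, 0.2946, 0.1754]]
scene0 plane x = 0.0187 y + -0.0011 z + 0.5418 yaw -1.0738940374047805 0.0020866252159076636 348
 y rng [0.1975 0.2012 0.2302 0.2732 0.2784] z [0.0653 0.1034 0.1606 0.2191 0.2215] x at y=.25: 0.5462
 foot 1323 ((600.2466430664062, 263.6674499511719), (143.3340301513672, 155.02659606933594), 88.59954071044922)
 post 99 [[0.5762, 0.2802, 0.1411], [0.5935, 0.2932, 0.1602], [0.599, 0.301, 0.1708]]
[[0.541, 0.198, 0.194], [0.546, 0.203, 0.195], [0.55, 0.243, 0.22], [0.547, 0.208, 0.195], [0.542, 0.216, 0.197], [0.547, 0.253, 0.22], [0.546, 0.215, 0.194], [0.548, 0.254, 0.217], [0.548, 0.217, 0.193], [0.544, 0.226, 0.196], [0.547, 0.261, 0.217], [0.548, 0.229, 0.195], [0.546, 0.264, 0.215], [0.544, 0.273, 0.219], [0.543, 0.237, 0.194], [0.55, 0.278, 0.221], [0.549, 0.243, 0.193], [0.546, 0.252, 0.193], [0.548, 0.268, 0.199], [0.546, 0.27, 0.196], [0.542, 0.272, 0.191], [0.547, 0.276, 0.193]]
```

```bash
cat >> h.py <<'E'
from scipy.spatial.transform import Rotation as Ro
def pose(s): return np.array(s["position"]),Ro.from_rotvec(s["tool_rot"])
def plan(s,p,R=None):
    "tool-axes shift (current orientation) to reach p and rotvec deg in tool axes to reach R"
    p0,R0=pose(s); d=R0.inv().apply(np.array(p)-p0)
    return d.round(4), None if R is None else np.degrees((R0.inv()*R).as_rotvec()).round(2)
def Rdown(yaw): # tool z down, tool y at world angle yaw deg
    a=np.radians(yaw); y=np.array([np.cos(a),np.sin(a),0]); z=np.array([0,0,-1.]); return Ro.from_matrix(np.c_[np.cross(y,z),y,z])
E
python3 - <<'E'
from h import *
from bench import monitor
s=monitor.get_state(); p,R=pose(s); print(R.as_matrix().round(3))
T=load("wrist0")["world_to_cam"]; C=-T[:3,:3].T@T[:3,3]; print("cam",C,"in tool",R.inv().apply(C-p).round(4)); print("cam axes in tool (cols)",(R.inv().as_matrix()@T[:3,:3].T).round(3))
for t in [([.47,.24,.33],Rdown(-1.5)),([.47,.24,.33],Rdown(178.5))]:print(plan(s,*t))
E
```

```text
[[ 0.893  0.451 -0.001]
 [ 0.451 -0.893  0.001]
 [-0.    -0.001 -1.   ]]
cam [ 0.35342833 -0.5505132   0.38369201] in tool [ 0.0673  0.0009 -0.162 ]
cam axes in tool (cols) [[ 0.     0.968  0.25 ]
 [ 1.    -0.     0.   ]
 [ 0.     0.25  -0.968]]
(array([ 0.5278, -0.652 , -0.1074]), array([-8.00e-02, -4.00e-02, -6.17e+01]))
(array([ 0.5278, -0.652 , -0.1074]), array([-5.000e-02,  9.000e-02,  1.183e+02]))
```

```bash
python3 - <<'E'
from h import *
from bench import monitor
s=monitor.get_state()
print(plan(s,[.5435,-.313,.33],Rdown(15)))
E
```

```text
(array([ 0.344 , -0.1253, -0.1081]), array([-7.00e-02, -5.00e-02, -7.82e+01]))
```

```bash
python3 -m pendant '[[[0,0,0],[0.02,-0.008,-0.054],-1],[[0,0,0],[0.044,-0.016,-0.054],-1],[[0,0,0],[0.056,-0.02,0],-1],[[0,0,0],[0.056,-0.02,0],-1],[[0,0,0],[0.056,-0.02,0],-1],[[0,0,0],[0.056,-0.02,0],-1],[[0,0,0],[0.04,-0.015,0],-1],[[0,0,0],[0.016,-0.006,0],-1]]'; python3 -m pendant '[[[0,0,-10.4],[0,0,0],-1],[[0,0,-10.4],[0,0,0],-1],[[0,0,-10.4],[0,0,0],-1],[[0,0,-10.4],[0,0,0],-1],[[0,0,-10.4],[0,0,0],-1],[[0,0,-10.4],[0,0,0],-1],[[0,0,-10.4],[0,0,0],-1],[[0,0,-5.4],[0,0,0],-1]]'
python3 - <<'E'
from h import *
from bench import monitor,eyes
s=monitor.get_state()
print(plan(s,[.5435,-.313,.208],Rdown(15)))
im=eyes.get_image("wrist"); cv2.imwrite("pics/w1.png",im["color"][:,:,::-1]); np.savez("pics/w1.npz",**im)
E
```

```text
time: 1.15
position: [0.5415, -0.3146, 0.3234]
tool_rot: [-3.053, -0.735, -0.0]
ft_force: [-0.7, 0.2, 0.3]
grip_width: 0.998
time: 2.15
position: [0.5384, -0.3198, 0.3234]
tool_rot: [-1.911, -2.493, 0.002]
ft_force: [-0.5, -0.7, -0.9]
grip_width: 1.0
(array([0.0053, 0.0068, 0.1154]), array([-0.08,  0.03,  0.05]))
```

View pics/w1.png

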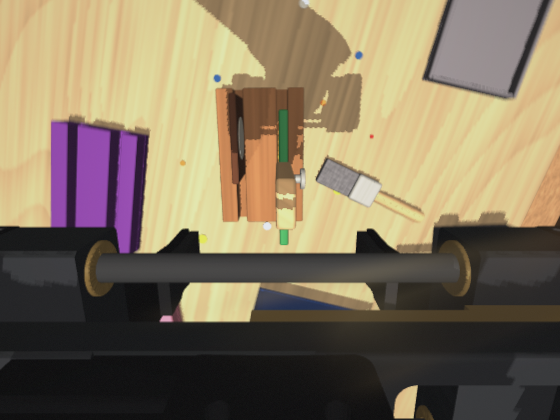

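The wrist view shows the tab top at about (286,210), the green panel as a strip at column 284, and the pin head at (301,178). Next I'll refine the tab position from it.

```bash
python3 - <<'E'
from h import *
from bench import monitor
im=load("w1");P=cloud(im); s=monitor.get_state(); p,R=pose(s)
ok=(im["range_z"]>0); u,v=np.meshgrid(np.arange(560),np.arange(420)); reg=ok&(v<250)&(u>220)&(u<320)
for lo,hi,nm in [(.244,.262,"tabtop"),(.148,.158,"panel top")]:
    q=P[reg&(P[...,2]>lo)&(P[...,2]<hi)]; print(nm,len(q),np.median(q,0).round(4),cv2.minAreaRect((q[:,:2]*1000).astype(np.float32)), np.median(q[:,2]))
q=P[reg&(P[...,2]>.246)]; print("tool",R.inv().apply(q.mean(0)-p).round(4))
q=P[reg&(P[...,2]>.148)&(P[...,2]<.162)];c=np.polyfit(q[:,1],q[:,0],1);print("panel yaw",-np.degrees(np.arctan(c[0])))
E
```

```text
tabtop 1031 [ 0.5426 -0.3124  0.2516] ((543.15087890625, -313.44049072265625), (15.426651954650879, 41.03525161743164), 14.952103614807129) 0.2516277671272762
panel top 699 [ 0.5327 -0.2761  0.1516] ((551.2367553710938, -311.1357421875), (30.153888702392578, 148.64268493652344), 16.470407485961914) 0.15160111570934182
tool [0.0058 0.006  0.0719]
panel yaw 15.316890762912646
```

```bash
python3 -m pendant '[[[0,0,0],[0.0055,0.006,0.01],-1],[[0,0,0],[0,0,0.025],-1],[[0,0,0],[0,0,0.03],-1],[[0,0,0],[0,0,0.025],-1],[[0,0,0],[0,0,0.015],-1],[[0,0,0],[0,0,0.01],-1],[[0,0,0],[0,0,0],-1]]'
python3 - <<'E'
from h import *
from bench import monitor
s=monitor.get_state();print(plan(s,[.543,-.3132,.208],Rdown(15)))
E
```

```text
time: 3.08
position: [0.544, -0.3109, 0.2084]
tool_rot: [-1.913, -2.492, 0.0]
ft_force: [-0.1, 0.1, -0.0]
grip_width: 1.002
(array([-0.002 , -0.0015,  0.0004]), array([-0.03, -0.02, -0.02]))
```

```bash
python3 -m pendant '[[[0,0,0],[-0.002,-0.0015,0],-1],[[0,0,0],[0,0,0],0.9],[[0,0,0],[0,0,0],0.9],[[0,0,0],[0,0,0],0.9],[[0,0,0],[0,0,0],0.9],[[0,0,0],[0,0,0],0.9]]' 30; python3 -m pendant '[[[0,0,0],[0,0,0],1],[[0,0,0],[0,0,0],1],[[0,0,0],[0,0,0],1]]' 30
```

```text
time: 3.82
position: [0.5432, -0.3132, 0.2088]
tool_rot: [1.912, 2.493, -0.0]
ft_force: [-0.2, -1.0, 0.4]
grip_width: 0.516
time: 4.2
position: [0.5432, -0.3132, 0.2088]
tool_rot: [1.912, 2.492, -0.0]
ft_force: [-0.2, -0.0, 0.8]
grip_width: 0.182
```

```bash
python3 -m pendant '[[[0,0,0],[0,0,0],1],[[0,0,0],[0,0,-0.005],1],[[0,0,0],[0,0,-0.01],1],[[0,0,0],[0,0,-0.015],1],[[0,0,0],[0,0,-0.025],1],[[0,0,0],[0,0,-0.03],1],[[0,0,0],[0,0,-0.025],1],[[0,0,0],[0,0,-0.01],1]]'; python3 -m pendant '[[[0,0,0],[0,0,0],1],[[0,0,0],[0,0,0],1]]'
python3 - <<'E'
from h import *
from bench import monitor,eyes
s=monitor.get_state();print({k:np.round(s[k],3).tolist() for k in s})
im=eyes.get_image("scene"); crop(im,180,110,310,240,"s2",4)
# pre-entry: pin target at stand frame y=-110 , z .235
a=np.radians(-1.5); X=np.array([np.cos(a),np.sin(a)]);Y=np.array([-X[1],X[0]])
E
```

```text
time: 5.2
position: [0.5439, -0.3134, 0.3316]
tool_rot: [1.91, 2.489, 0.001]
ft_force: [0.2, 0.2, -2.4]
grip_width: 0.177
time: 5.45
position: [0.5427, -0.3131, 0.3275]
tool_rot: [-1.911, -2.491, 0.001]
ft_force: [0.4, 0.6, -1.9]
grip_width: 0.183
{'time': 5.45, 'joint_positions': [0.817, 0.274, -0.43, 1.325, 0.113, 1.568, 0.663], 'qd': [-0.001, 0.004, 0.0, 0.005, 0.001, -0.002, -0.001], 'joint_torque': [-0.061, -46.988, -3.473, -33.407, -0.033, 0.075, 0.0], 'position': [0.543, -0.313, 0.328], 'tool_rot': [-1.911, -2.491, 0.001], 'ft_force': [0.367, 0.621, -1.867], 'torque': [0.005, -0.102, 0.016], 'grip_width': 0.183}
```

View pics/s2.png

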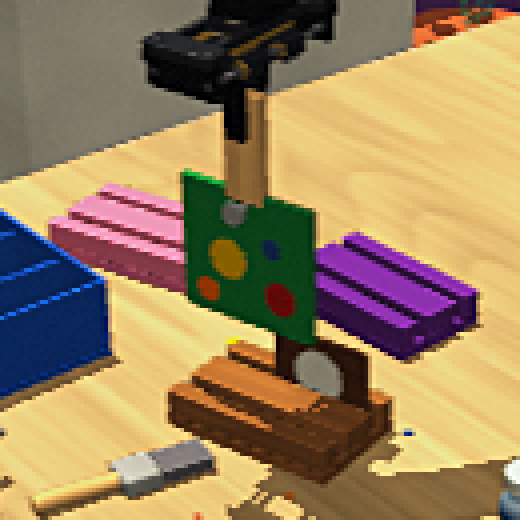

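Gripped and lifted clear: the sign hangs level above the block. Now I'll rotate it parallel to the stand and carry it to a view position short of the hook.

```bash
python3 -m pendant '[[[0,0,5.5],[0,0,0],1],[[0,0,5.5],[0,0,0],1],[[0,0,5.5],[0,0,0],1],[[0,0,0],[0,0,0],1]]'
python3 - <<'E'
from h import *
from bench import monitor
s=monitor.get_state();print(plan(s,[.531,.10,.325],Rdown(-1.5)))
E
```

```text
time: 6.0
position: [0.5429, -0.3131, 0.3278]
tool_rot: [-2.248, -2.192, 0.001]
ft_force: [-0.5, -0.1, -2.9]
grip_width: 0.179
(array([ 0.4127, -0.0222,  0.0031]), array([-0.08, -0.04,  0.06]))
```

```bash
python3 -m pendant '[[[0,0,0],[0.015,0,0],1],[[0,0,0],[0.03,-0.002,0],1],[[0,0,0],[0.045,-0.003,0],1],[[0,0,0],[0.055,-0.003,0],1],[[0,0,0],[0.06,-0.003,0],1],[[0,0,0],[0.06,-0.003,0],1],[[0,0,0],[0.055,-0.003,0],1],[[0,0,0],[0.04,-0.003,0],1]]'; python3 -m pendant '[[[0,0,0],[0.03,-0.002,0],1],[[0,0,0],[0.015,0,0],1],[[0,0,0],[0.008,0,0],1],[[0,0,0],[0,0,0],1],[[0,0,0],[0,0,0],1]]'
python3 - <<'E'
from h import *
from bench import monitor,eyes
s=monitor.get_state();print(plan(s,[.531,.10,.325],Rdown(-1.5)), np.round(s["ft_force"],2))
for n in ["wrist","scene"]:
    im=eyes.get_image(n); cv2.imwrite(f"pics/{n}3.png",im["color"][:,:,::-1]); np.savez(f"pics/{n}3.npz",**im)
crop(im,280,180,410,310,"s3",4)
E
```

```text
time: 7.0
position: [0.5314, 0.0517, 0.329]
tool_rot: [2.244, 2.198, 0.001]
ft_force: [0.1, -0.1, -2.7]
grip_width: 0.182
time: 7.62
position: [0.5322, 0.0986, 0.3286]
tool_rot: [2.252, 2.19, -0.001]
ft_force: [0.0, -0.3, -2.7]
grip_width: 0.18
(array([ 0.0013, -0.0013,  0.0036]), array([-0.02,  0.04, -0.12])) [ 0.03 -0.3  -2.66]
```

View pics/wrist3.png

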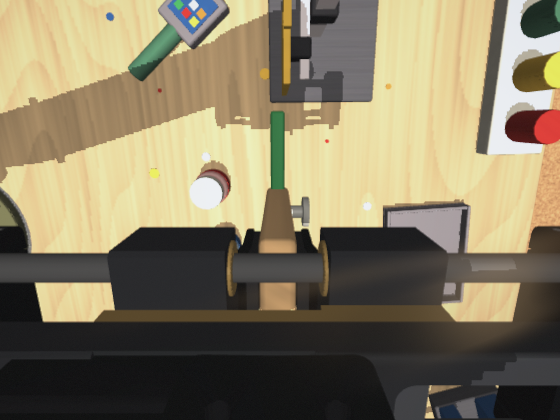

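View pics/s3.png

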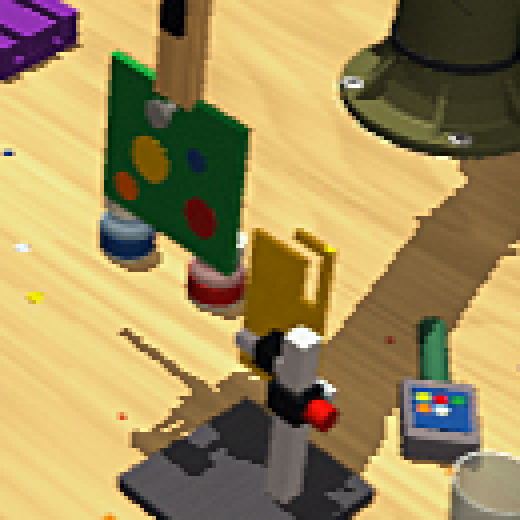

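Wrist view: the panel edge strip is at column 278, the pin head at (305,210), and the plate's edge at column 287 in rows 0–90. Measuring yaw and x offset of the plate against the panel.

```bash
cat > m.py <<'E'
from h import *
import sys
def meas(n,floor=0.19):
    im=load(n);P=cloud(im); ok=im["range_z"]>0; hsv=cv2.cvtColor(im["color"],cv2.COLOR_RGB2HSV); H,S,V=[hsv[...,i].astype(int) for i in range(3)]
    v,u=np.mgrid[:420,:560]; x,y,z=P[...,0],P[...,1],P[...,2]
    reg=ok&(v<228)
    g=reg&(H>50)&(H<90)&(S>120)&(z>.15)&(u>230)&(u<330)
    q=P[g]; c=np.polyfit(q[:,1],q[:,0],1); print("panel",len(q),"yaw",-np.degrees(np.arctan(c[0])).round(2),"z",np.percentile(q[:,2],[5,50,95]).round(4),"y",q[:,1].min().round(4),q[:,1].max().round(4),"x",np.percentile(q[:,0],[2,50,98]).round(4))
    yl=reg&(H>18)&(H<34)&(S>150)&(z>.1)&(y>.16)&(u>230)&(u<330)&(x>.5)&(x<.58)
    q=P[yl]; print("yellow",len(q))
    for lo,hi in [(.18,.205),(.21,.235)]:
        w=q[(q[:,2]>lo)&(q[:,2]<hi)]
        if len(w)<10: continue
        c=np.polyfit(w[:,1],w[:,0],1); print(lo,len(w),"yaw",-np.degrees(np.arctan(c[0])).round(2),"z",np.percentile(w[:,2],[5,50,95]).round(4),"y",np.percentile(w[:,1],[0,1,99,100]).round(4),"x",np.percentile(w[:,0],[2,50,98]).round(4))
    hd=reg&(S<60)&(u>290)&(u<325)&(v>185)&(z>.2)
    q=P[hd]; print("head",len(q),np.percentile(q,[3,50,97],axis=0).round(4).tolist())
    ft=ok&(z>.009)&(z<.02)&(y>.15)&(x>.5)&(x<.7)
    q=P[ft]; e=q[q[:,1]<np.percentile(q[:,1],5)+.004]; print("foot",len(q),"yaw edge",cv2.minAreaRect((q[:,:2]*1000).astype(np.float32)))
if __name__=="__main__": meas(sys.argv[1])
E
python3 m.py wrist3
```

```text
panel 979 yaw -1.95 z [0.2704 0.2716 0.2727] y 0.1188 0.1715 x [0.5287 0.5332 0.5378]
yellow 766
0.18 437 yaw -0.46 z [0.1836 0.1969 0.1982] y [0.1978 0.1979 0.2595 0.2658] x [0.5404 0.5431 0.5467]
0.21 200 yaw -1.32 z [0.2148 0.2189 0.2203] y [0.2376 0.2377 0.2556 0.2556] x [0.5414 0.5438 0.5463]
head 345 [[0.5434, 0.0882, 0.2582], [0.5515, 0.0991, 0.2628], [0.5558, 0.1085, 0.2692]]
foot 8074 yaw edge ((599.3590698242188, 257.8707275390625), (131.7174530029297, 150.72811889648438), 88.5475082397461)
```

```bash
python3 - <<'E'
from h import *
from bench import monitor
s=monitor.get_state();print(plan(s,[.5285,.165,.3285],Rdown(-1.3)))
E
python3 -m pendant '[[[0,0,-0.2],[0.02,-0.0015,0],1],[[0,0,0],[0.025,-0.002,0],1],[[0,0,0],[0.015,-0.001,0],1],[[0,0,0],[0.0055,-0.0005,0],1],[[0,0,0],[0,0,0],1],[[0,0,0],[0,0,0],1]]'
python3 - <<'E'
from h import *
from bench import monitor,eyes
s=monitor.get_state();print(plan(s,[.5285,.165,.3285],Rdown(-1.3)), np.round(s["ft_force"],2), s["position"])
for n in ["wrist"]:
    im=eyes.get_image(n); cv2.imwrite(f"pics/{n}4.png",im["color"][:,:,::-1]); np.savez(f"pics/{n}4.npz",**im)
from m import meas
meas("wrist4")
E
```

```text
(array([ 0.066 , -0.0055,  0.0001]), array([-0.01,  0.02, -0.31]))
time: 8.48
position: [0.5288, 0.1646, 0.3286]
tool_rot: [2.248, 2.194, -0.001]
ft_force: [0.3, -0.6, -2.4]
grip_width: 0.183
(array([ 0.0004, -0.0003,  0.0001]), array([-0.01,  0.05, -0.09])) [ 0.33 -0.6  -2.36] [0.52883435 0.16456476 0.32863465]
panel 979 yaw -1.64 z [0.2704 0.2716 0.2728] y 0.1845 0.2381 x [0.5252 0.5297 0.5341]
yellow 811
0.18 311 yaw 0.37 z [0.1958 0.197  0.1982] y [0.1985 0.1986 0.2705 0.2728] x [0.5406 0.5429 0.5465]
0.21 327 yaw -1.08 z [0.2178 0.219  0.2201] y [0.2384 0.2385 0.2733 0.2736] x [0.5413 0.5439 0.5466]
head 347 [[0.54, 0.1542, 0.2582], [0.5481, 0.1651, 0.263], [0.5524, 0.1745, 0.2692]]
foot 6822 yaw edge ((599.8475952148438, 261.591552734375), (139.6912078857422, 150.63548278808594), 89.39405822753906)
```

View pics/wrist4.png

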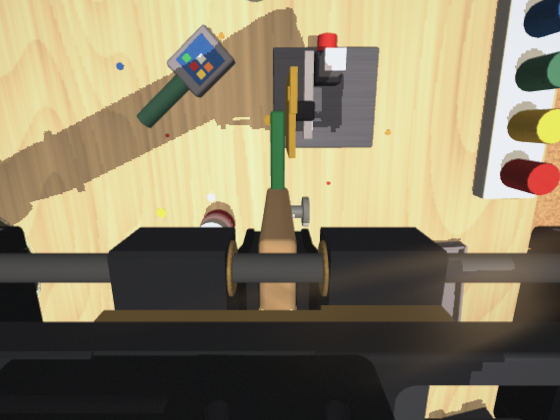

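The wrist view shows the panel (column 278) to the robot side of the plate (column 292, rows 67–157), with the head at (305,210) on the far side, so the plane lies between them. Estimated hung place: y 0.2585, z 0.166, plate x 0.544. Moving over the lip.

```bash
python3 - <<'E'
from h import *
from bench import monitor
s=monitor.get_state();print(plan(s,[.5296,.2185,.280],Rdown(-1.3)))
E
python3 -m pendant '[[[0,0,0],[0.015,0,0],1],[[0,0,0],[0.02,0,0],1],[[0,0,0],[0.013,0,0],1],[[0,0,0],[0.006,-0.0005,0],1],[[0,0,0],[0,0,0],1],[[0,0,0],[0,0,0],1]]'
python3 - <<'E'
from h import *
from bench import monitor,eyes
s=monitor.get_state();print(plan(s,[.5296,.2185,.280],Rdown(-1.3)), np.round(s["ft_force"],2), s["position"])
for n in ["wrist","scene"]:
    im=eyes.get_image(n); cv2.imwrite(f"pics/{n}5.png",im["color"][:,:,::-1]); np.savez(f"pics/{n}5.npz",**im)
crop(im,290,180,400,290,"s5",5)
E
```

```text
(array([ 0.0538, -0.0005,  0.0487]), array([-0.  ,  0.03, -0.09]))
time: 9.28
position: [0.5295, 0.219, 0.3287]
tool_rot: [2.247, 2.195, -0.001]
ft_force: [-0.1, 0.6, -2.0]
grip_width: 0.182
(array([-0.0005,  0.0002,  0.0487]), array([ 0.  ,  0.04, -0.05])) [-0.14  0.62 -2.01] [0.52945897 0.21900347 0.32868217]
```

View pics/wrist5.png

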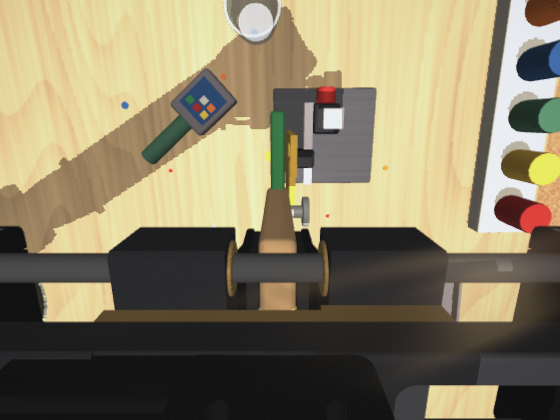

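View pics/s5.png

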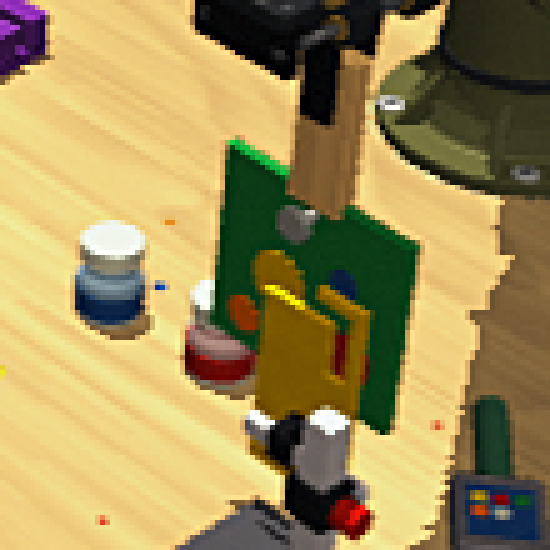

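The scene crop shows the panel behind the plate and the pin head above the lip on the near side, as needed. Lowering towards the lip.

```bash
python3 -m pendant '[[[0,0,0],[0,0,0.01],1],[[0,0,0],[0,0,0.015],1],[[0,0,0],[0,0,0.012],1],[[0,0,0],[0,0,0.007],1],[[0,0,0],[0,0,0.004],1],[[0,0,0],[0,0,0.002],1],[[0,0,0],[0,0,0],1],[[0,0,0],[0,0,0],1]]'; python3 -m pendant '[[[0,0,0],[0,0,0.0012],1],[[0,0,0],[0,0,0],1],[[0,0,0],[0,0,0],1]]'
```

```text
time: 10.38
position: [0.5294, 0.2199, 0.2791]
tool_rot: [2.246, 2.196, 0.001]
ft_force: [0.3, -0.5, -2.2]
grip_width: 0.184
time: 10.75
position: [0.5292, 0.2198, 0.2776]
tool_rot: [2.246, 2.196, -0.0]
ft_force: [0.8, 0.9, -2.1]
grip_width: 0.181
```

Feeling down in small steps (contact expected near TCP z 0.273).

```bash
python3 -m pendant '[[[0,0,0],[0,0,0.0012],1],[[0,0,0],[0,0,0],1],[[0,0,0],[0,0,0],1]]'; python3 -m pendant '[[[0,0,0],[0,0,0.001],1],[[0,0,0],[0,0,0],1],[[0,0,0],[0,0,0],1]]'; python3 -m pendant '[[[0,0,0],[0,0,0.0008],1],[[0,0,0],[0,0,0],1],[[0,0,0],[0,0,0],1]]'
```

```text
time: 11.12
position: [0.5292, 0.2198, 0.2763]
tool_rot: [2.246, 2.196, -0.0]
ft_force: [-0.2, -0.3, -2.4]
grip_width: 0.182
time: 11.5
position: [0.5292, 0.2198, 0.2753]
tool_rot: [2.246, 2.196, -0.0]
ft_force: [0.0, -0.0, -2.1]
grip_width: 0.181
time: 11.88
position: [0.5293, 0.2198, 0.2745]
tool_rot: [2.246, 2.196, -0.0]
ft_force: [0.8, 0.1, -2.3]
grip_width: 0.181
```

```bash
python3 -m pendant '[[[0,0,0],[0,0,0.0008],1],[[0,0,0],[0,0,0],1],[[0,0,0],[0,0,0],1]]'; python3 -m pendant '[[[0,0,0],[0,0,0.0006],1],[[0,0,0],[0,0,0],1],[[0,0,0],[0,0,0],1]]'
```

```text
time: 12.25
position: [0.5293, 0.2198, 0.2739]
tool_rot: [2.246, 2.196, 0.0]
ft_force: [-0.8, 0.2, -0.9]
grip_width: 0.186
time: 12.62
position: [0.5293, 0.2199, 0.2736]
tool_rot: [2.246, 2.196, 0.001]
ft_force: [-0.3, -0.4, 2.9]
grip_width: 0.182
```

Lip contact felt at TCP z ≈ 0.2738, which agrees with vision within 1 mm. Raising 2.5 mm (about mid-gap) and sliding in sideways.

```bash
python3 -m pendant '[[[0,0,0],[0,0,-0.0026],1],[[0,0,0],[0,0,0],1],[[0,0,0],[0,0,0],1]]';  python3 -m pendant '[[[0,0,0],[0.003,0,0],1],[[0,0,0],[0.004,0,0],1],[[0,0,0],[0.003,0,0],1],[[0,0,0],[0.002,0,0],1],[[0,0,0],[0,0,0],1],[[0,0,0],[0,0,0],1]]'
```

```text
time: 13.0
position: [0.5291, 0.2197, 0.2753]
tool_rot: [-2.246, -2.196, 0.001]
ft_force: [0.1, 0.2, -1.7]
grip_width: 0.184
time: 13.75
position: [0.5295, 0.2317, 0.2757]
tool_rot: [2.246, 2.196, -0.0]
ft_force: [0.7, 0.2, -1.9]
grip_width: 0.188
```

```bash
python3 -m pendant '[[[0,0,0],[0.002,0,0],1],[[0,0,0],[0.003,0,0],1],[[0,0,0],[0.003,0,0],1],[[0,0,0],[0.002,0,0],1],[[0,0,0],[0,0,0],1],[[0,0,0],[0,0,0],1]]'; 
python3 - <<'E'
from h import *
from bench import monitor,eyes
s=monitor.get_state();print(s["position"], np.round(s["ft_force"],2))
for n in ["wrist","scene"]:
    im=eyes.get_image(n); cv2.imwrite(f"pics/{n}6.png",im["color"][:,:,::-1]); np.savez(f"pics/{n}6.npz",**im)
    if n=="wrist": crop(im,220,90,340,240,"w6",4)
crop(im,310,190,390,280,"s6",6)
E
```

```text
time: 14.5
position: [0.5298, 0.2417, 0.2757]
tool_rot: [2.247, 2.196, -0.0]
ft_force: [-0.5, 1.1, -3.0]
grip_width: 0.173
[0.52977921 0.24169669 0.27570696] [-0.51  1.12 -2.96]
```

View pics/w6.png

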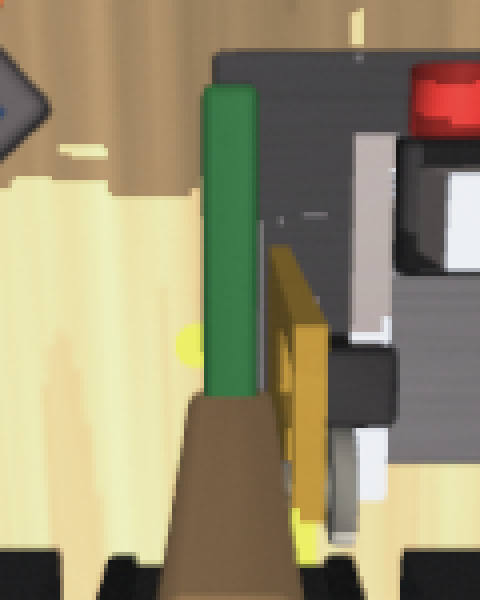

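View pics/s6.png

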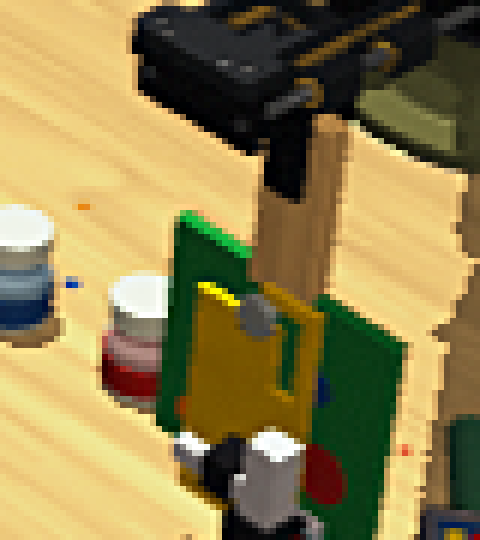

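The pin head (scene crop, at (258,315)) is entering under the guard, and the tab clears the guard. Continuing toward the back wall in smaller steps.

```bash
python3 -m pendant '[[[0,0,0],[0.002,0,0],1],[[0,0,0],[0.003,0,0],1],[[0,0,0],[0.003,0,0],1],[[0,0,0],[0.002,0,0],1],[[0,0,0],[0,0,0],1],[[0,0,0],[0,0,0],1]]'; python3 -m pendant '[[[0,0,0],[0.0015,0,0],1],[[0,0,0],[0.0015,0,0],1],[[0,0,0],[0,0,0],1],[[0,0,0],[0,0,0],1]]';python3 -m pendant '[[[0,0,0],[0.0015,0,0],1],[[0,0,0],[0.0005,0,0],1],[[0,0,0],[0,0,0],1],[[0,0,0],[0,0,0],1]]'
```

```text
time: 15.35
position: [0.53, 0.2517, 0.2757]
tool_rot: [2.246, 2.196, -0.0]
ft_force: [0.3, 0.4, -2.5]
grip_width: 0.185
time: 15.85
position: [0.53, 0.2548, 0.2757]
tool_rot: [2.246, 2.196, -0.0]
ft_force: [-0.4, 0.1, -3.1]
grip_width: 0.184
time: 16.35
position: [0.5301, 0.2567, 0.2757]
tool_rot: [2.246, 2.196, -0.0]
ft_force: [0.0, -0.5, -1.9]
grip_width: 0.183
```

```bash
for i in 1; do python3 -m pendant '[[[0,0,0],[0.001,0,0],1],[[0,0,0],[0.001,0,0],1],[[0,0,0],[0,0,0],1],[[0,0,0],[0,0,0],1]]'; done; python3 -m pendant '[[[0,0,0],[0.001,0,0],1],[[0,0,0],[0,0,0],1],[[0,0,0],[0,0,0],1]]'; python3 -m pendant '[[[0,0,0],[0.0006,0,0],1],[[0,0,0],[0,0,0],1],[[0,0,0],[0,0,0],1]]'
```

```text
time: 16.85
position: [0.5301, 0.2588, 0.2757]
tool_rot: [2.246, 2.196, -0.0]
ft_force: [-0.3, 0.1, -3.0]
grip_width: 0.181
time: 17.23
position: [0.5301, 0.2598, 0.2757]
tool_rot: [2.246, 2.196, -0.0]
ft_force: [0.0, 0.7, -2.0]
grip_width: 0.181
time: 17.6
position: [0.5302, 0.2604, 0.2758]
tool_rot: [2.246, 2.196, -0.0]
ft_force: [-1.2, -0.6, -2.2]
grip_width: 0.184
```

```bash
python3 -m pendant '[[[0,0,0],[0.0006,0,0],1],[[0,0,0],[0,0,0],1],[[0,0,0],[0,0,0],1]]'; python3 -m pendant '[[[0,0,0],[0.0006,0,0],1],[[0,0,0],[0,0,0],1],[[0,0,0],[0,0,0],1]]'
```

```text
time: 17.98
position: [0.5302, 0.261, 0.2758]
tool_rot: [2.246, 2.196, 0.0]
ft_force: [-0.4, 1.3, -2.9]
grip_width: 0.181
time: 18.35
position: [0.5302, 0.2616, 0.2758]
tool_rot: [2.246, 2.196, 0.0]
ft_force: [0.7, 0.2, -1.6]
grip_width: 0.182
```

```bash
python3 -m pendant '[[[0,0,0],[0.0006,0,0],1],[[0,0,0],[0,0,0],1],[[0,0,0],[0,0,0],1]]'; python3 -m pendant '[[[0,0,0],[0.0006,0,0],1],[[0,0,0],[0,0,0],1],[[0,0,0],[0,0,0],1]]'
```

```text
time: 18.73
position: [0.5302, 0.2619, 0.2757]
tool_rot: [2.246, 2.196, -0.001]
ft_force: [-0.3, -1.1, -2.1]
grip_width: 0.183
time: 19.1
position: [0.5302, 0.2621, 0.2757]
tool_rot: [2.247, 2.195, -0.002]
ft_force: [-0.9, -2.7, -0.9]
grip_width: 0.184
```

Back wall felt at y ≈ 0.2618 (vision said 0.261), so the throat centre is at y ≈ 0.2593. Backing off to centre, then lowering.

```bash
python3 -m pendant '[[[0,0,0],[-0.0017,0,0],1],[[0,0,0],[-0.0017,0,0],1],[[0,0,0],[0,0,0],1],[[0,0,0],[0,0,0],1]]'; python3 -m pendant '[[[0,0,0],[0,0,0.002],1],[[0,0,0],[0,0,0.003],1],[[0,0,0],[0,0,0.003],1],[[0,0,0],[0,0,0.002],1],[[0,0,0],[0,0,0],1],[[0,0,0],[0,0,0],1]]'
```

```text
time: 19.6
position: [0.5301, 0.2598, 0.2758]
tool_rot: [-2.246, -2.196, -0.001]
ft_force: [-0.2, -0.3, -2.9]
grip_width: 0.18
time: 20.35
position: [0.5302, 0.2594, 0.2658]
tool_rot: [2.246, 2.196, 0.0]
ft_force: [0.9, -0.2, -1.8]
grip_width: 0.182
```

```bash
python3 -m pendant '[[[0,0,0],[0,0,0.002],1],[[0,0,0],[0,0,0.003],1],[[0,0,0],[0,0,0.003],1],[[0,0,0],[0,0,0.002],1],[[0,0,0],[0,0,0],1],[[0,0,0],[0,0,0],1]]'; python3 -m pendant '[[[0,0,0],[0,0,0.003],1],[[0,0,0],[0,0,0.004],1],[[0,0,0],[0,0,0.003],1],[[0,0,0],[0,0,0.002],1],[[0,0,0],[0,0,0],1],[[0,0,0],[0,0,0],1]]'
```

```text
time: 21.1
position: [0.5302, 0.2594, 0.2558]
tool_rot: [2.246, 2.196, 0.0]
ft_force: [-0.5, -1.0, -2.7]
grip_width: 0.183
time: 21.85
position: [0.5302, 0.2594, 0.2438]
tool_rot: [2.246, 2.196, 0.0]
ft_force: [0.3, -0.0, -1.7]
grip_width: 0.18
```

```bash
python3 -m pendant '[[[0,0,0],[0,0,0.0015],1],[[0,0,0],[0,0,0.0015],1],[[0,0,0],[0,0,0.001],1],[[0,0,0],[0,0,0],1],[[0,0,0],[0,0,0],1]]'; python3 -m pendant '[[[0,0,0],[0,0,0.0008],1],[[0,0,0],[0,0,0],1],[[0,0,0],[0,0,0],1]]'; python3 -m pendant '[[[0,0,0],[0,0,0.0008],1],[[0,0,0],[0,0,0],1],[[0,0,0],[0,0,0],1]]'
```

```text
time: 22.48
position: [0.5301, 0.2594, 0.2397]
tool_rot: [2.246, 2.196, -0.0]
ft_force: [0.2, 0.5, -2.2]
grip_width: 0.18
time: 22.85
position: [0.5301, 0.2594, 0.2389]
tool_rot: [2.246, 2.196, -0.0]
ft_force: [-0.4, -0.4, -1.6]
grip_width: 0.185
time: 23.22
position: [0.5301, 0.2594, 0.2381]
tool_rot: [2.246, 2.196, -0.0]
ft_force: [1.0, 0.2, -2.3]
grip_width: 0.18
```

```bash
python3 -m pendant '[[[0,0,0],[0,0,0.0006],1],[[0,0,0],[0,0,0],1],[[0,0,0],[0,0,0],1]]'; python3 -m pendant '[[[0,0,0],[0,0,0.0004],1],[[0,0,0],[0,0,0],1],[[0,0,0],[0,0,0],1]]'
python3 - <<'E'
from h import *
from bench import monitor,eyes
for n in ["wrist","scene"]:
    im=eyes.get_image(n); cv2.imwrite(f"pics/{n}7.png",im["color"][:,:,::-1]); np.savez(f"pics/{n}7.npz",**im)
    if n=="wrist": crop(im,220,90,340,240,"w7",4)
crop(im,310,190,390,280,"s7",6)
E
```

```text
time: 23.6
position: [0.5302, 0.2594, 0.2378]
tool_rot: [2.246, 2.196, 0.0]
ft_force: [-0.1, -0.6, -0.0]
grip_width: 0.178
time: 23.98
position: [0.5302, 0.2595, 0.2376]
tool_rot: [2.246, 2.196, 0.001]
ft_force: [-1.7, -1.3, 4.6]
grip_width: 0.184
```

View pics/w7.png

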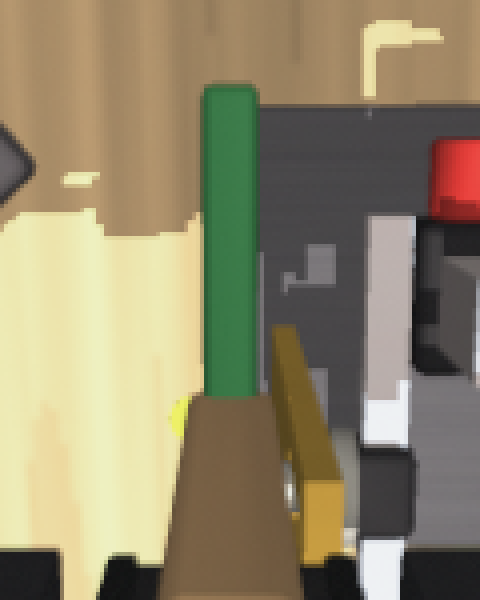

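View pics/s7.png

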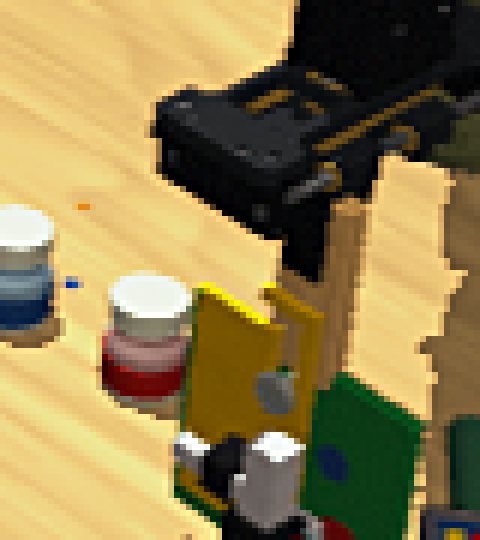

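Floor felt at TCP z ≈ 0.2377, exactly 36 mm below the lip contact. The scene crop shows the head in the throat at (275,390). I'll relieve the press, soften the grip and open.

```bash
python3 -m pendant '[[[0,0,0],[0,0,-0.0006],1],[[0,0,0],[0,0,0],1]]' 10; python3 -m pendant '[[[0,0,0],[0,0,0],1],[[0,0,0],[0,0,0],1]]' 3; python3 -m pendant '[[[0,0,0],[0,0,0],0.6],[[0,0,0],[0,0,0],0.55],[[0,0,0],[0,0,0],0.5],[[0,0,0],[0,0,0],0.4],[[0,0,0],[0,0,0],0.3],[[0,0,0],[0,0,0],0.2],[[0,0,0],[0,0,0],0.1],[[0,0,0],[0,0,0],0]]'; python3 -m pendant '[[[0,0,0],[0,0,0],0],[[0,0,0],[0,0,0],0],[[0,0,0],[0,0,0],0]]'
python3 - <<'E'
from h import *
from bench import monitor,eyes
for n in ["wrist","scene"]:
    im=eyes.get_image(n); cv2.imwrite(f"pics/{n}8.png",im["color"][:,:,::-1]); np.savez(f"pics/{n}8.npz",**im)
crop(im,310,190,390,280,"s8",6)
E
```

```text
time: 24.32
position: [0.5302, 0.2594, 0.2377]
tool_rot: [-2.246, -2.196, -0.0]
ft_force: [-0.4, -0.1, 2.4]
grip_width: 0.184
time: 24.58
position: [0.5302, 0.2595, 0.2377]
tool_rot: [2.246, 2.196, 0.0]
ft_force: [-1.3, -0.6, 2.1]
grip_width: 0.182
time: 25.58
position: [0.5302, 0.2594, 0.2378]
tool_rot: [2.246, 2.196, 0.0]
ft_force: [0.4, 0.4, 0.4]
grip_width: 0.471
time: 25.95
position: [0.5301, 0.2594, 0.2377]
tool_rot: [2.246, 2.196, -0.0]
ft_force: [1.0, -0.1, -0.1]
grip_width: 0.502
```

View pics/wrist8.png

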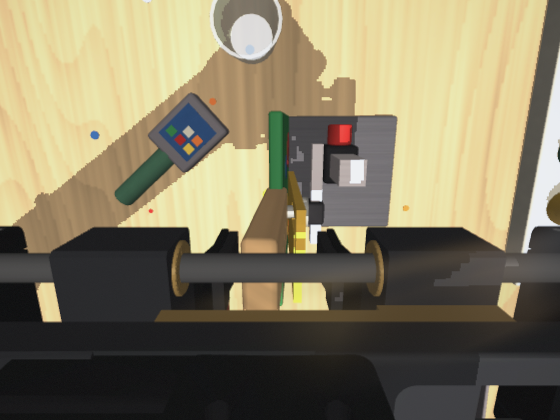

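View pics/s8.png

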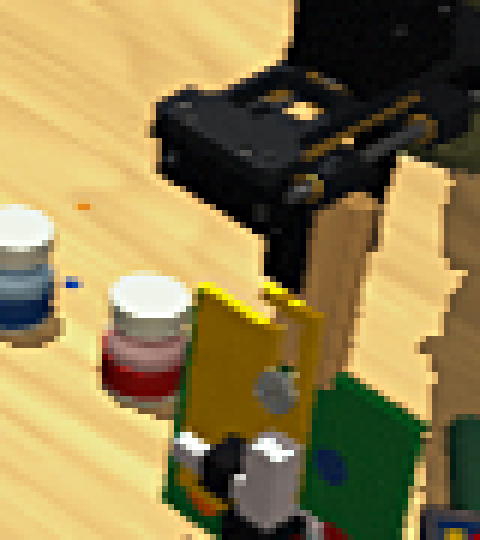

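Released. The head sits in the throat and the tab leans slightly toward the robot. I'll open wider and raise the gripper clear, then check the tilt.

```bash
python3 -m pendant '[[[0,0,0],[0,0,0],-0.3],[[0,0,0],[0,0,0],-0.5],[[0,0,0],[0,0,0],-0.7],[[0,0,0],[0,0,0],-0.7],[[0,0,0],[0,0,0],-0.7],[[0,0,0],[0,0,0],-0.7]]'
python3 - <<'E'
from h import *
from bench import monitor,eyes
im=eyes.get_image("wrist"); cv2.imwrite(f"pics/wrist9.png",im["color"][:,:,::-1]); np.savez(f"pics/wrist9.npz",**im)
P=cloud(im); hsv=cv2.cvtColor(im["color"],cv2.COLOR_RGB2HSV); H,S,V=[hsv[...,i].astype(int) for i in range(3)]
v,u=np.mgrid[:420,:560]; ok=(im["range_z"]>0)
g=ok&(v<228)&(H>50)&(H<90)&(S>120)&(P[...,2]>.13)&(u>230)&(u<330)
q=P[g]; print("panel top",len(q),np.median(q,0).round(4)); c=np.polyfit(q[:,1],q[:,0],1); print("yaw",-np.degrees(np.arctan(c[0])), c@[.258,1])
c=np.polyfit(q[:,1],q[:,2],1); print("roll",np.degrees(np.arctan(c[0])))
t=ok&(v>170)&(v<308)&(u>235)&(u<300)&(H<20)&(S>80)&(P[...,2]>.19)&(P[...,2]<.3)&(P[...,0]<.545)
q=P[t]; print("tab",len(q),np.percentile(q,[2,50,98],axis=0).round(4).tolist())
for lo in np.arange(.19,.29,.01):
    w=q[(q[:,2]>lo)&(q[:,2]<lo+.01)]
    if len(w)>10: print(lo.round(3),len(w),np.percentile(w[:,0],[2,50,98]).round(4), np.percentile(w[:,1],[2,98]).round(4))
E
```

```text
time: 26.8
position: [0.5301, 0.2594, 0.2377]
tool_rot: [2.246, 2.196, -0.0]
ft_force: [-0.2, 0.3, -0.3]
grip_width: 0.839
panel top 1222 [0.5309 0.3075 0.1797]
yaw -0.5290270126436796 0.5305513641488864
roll 1.192950312899327
tab 3060 [[0.5156, 0.2482, 0.1943], [0.5252, 0.2769, 0.2753], [0.5352, 0.2798, 0.2807]]
0.19 102 [0.5223 0.5331 0.5364] [0.248  0.2797]
0.2 136 [0.5218 0.5329 0.5354] [0.2458 0.2797]
0.21 98 [0.5206 0.528  0.5346] [0.2769 0.2797]
0.22 157 [0.5202 0.5304 0.5344] [0.2502 0.2798]
0.23 178 [0.5193 0.5288 0.5336] [0.2559 0.2798]
0.24 191 [0.5185 0.5278 0.5329] [0.2606 0.2798]
0.25 226 [0.5181 0.5263 0.5323] [0.2648 0.2799]
0.26 267 [0.5174 0.5256 0.5317] [0.25   0.2799]
0.27 1379 [0.5151 0.5226 0.5308] [0.2479 0.2797]
0.28 326 [0.5173 0.5243 0.5287] [0.2485 0.2781]
```

View pics/wrist9.png

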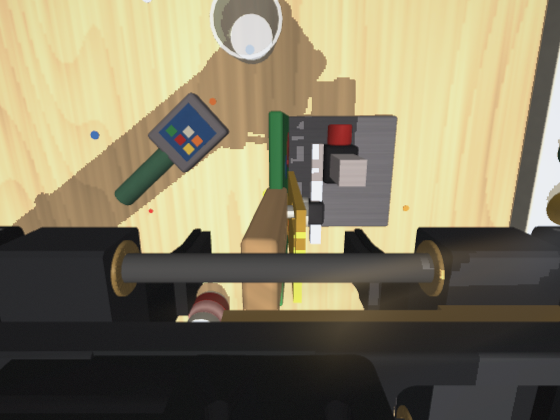

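The tilt is about 0.06 rad, within 0.14, and the tab is clear of both fingers. Raising straight up.

```bash
python3 -m pendant '[[[0,0,0],[0,0,-0.01],-0.7],[[0,0,0],[0,0,-0.02],-0.7],[[0,0,0],[0,0,-0.03],-0.7],[[0,0,0],[0,0,-0.04],-0.7],[[0,0,0],[0,0,-0.03],-0.7],[[0,0,0],[-0.02,0,-0.01],-0.7],[[0,0,0],[-0.03,0,0],-0.7],[[0,0,0],[0,0,0],-0.7]]'; python3 -m pendant '[[[0,0,0],[0,0,0],-0.7],[[0,0,0],[0,0,0],-0.7],[[0,0,0],[0,0,0],-0.7],[[0,0,0],[0,0,0],-0.7],[[0,0,0],[0,0,0],-0.7],[[0,0,0],[0,0,0],-0.7],[[0,0,0],[0,0,0],-0.7],[[0,0,0],[0,0,0],-0.7]]'
cat > c.py <<'E'
from h import *
from bench import monitor,eyes
import sys
n=sys.argv[1]
s=monitor.get_state(); print(s["time"],s["position"],np.round(s["ft_force"],2))
im=eyes.get_image("wrist"); cv2.imwrite(f"pics/wrist{n}.png",im["color"][:,:,::-1])
P=cloud(im); hsv=cv2.cvtColor(im["color"],cv2.COLOR_RGB2HSV); H,S,V=[hsv[...,i].astype(int) for i in range(3)]
ok=(im["range_z"]>0); B=ok&(P[...,0]>.49)&(P[...,0]<.545)&(P[...,1]>.15)&(P[...,1]<.38)
q=P[B&(H>50)&(H<90)&(S>120)&(P[...,2]>.13)&(P[...,2]<.2)]; print("panel top",len(q),np.median(q,0).round(4),q[:,1].min().round(4),q[:,1].max().round(4))
c=np.polyfit(q[:,1],q[:,0],1); print("yaw",-np.degrees(np.arctan(c[0])).round(2),"x at .259",(c@[.259,1]).round(4)); c=np.polyfit(q[:,1],q[:,2],1); print("roll",np.degrees(np.arctan(c[0])).round(2))
t=P[B&(P[...,2]>.268)&(P[...,2]<.3)&(H<30)&(S>60)]; print("tab top",len(t),t.mean(0).round(4) if len(t) else "")
im=eyes.get_image("scene"); crop(im,300,180,400,300,"s"+n,5)
E
python3 c.py 10; python3 c.py 11
```

```text
time: 27.85
position: [0.53, 0.2069, 0.3796]
tool_rot: [2.25, 2.189, 0.002]
ft_force: [0.3, 0.3, -0.4]
grip_width: 0.85
time: 28.85
position: [0.529, 0.2093, 0.3777]
tool_rot: [2.246, 2.196, -0.0]
ft_force: [0.0, 0.0, -0.4]
grip_width: 0.849
28.85 [0.52900457 0.20934811 0.37773765] [ 0.    0.03 -0.37]
panel top 814 [0.5304 0.2898 0.1796] 0.1852 0.3317
yaw -1.14 x at .259 0.5302
roll -0.29
tab top 994 [0.5228 0.2591 0.2792]
28.95 [0.52900775 0.20939507 0.37775588] [ 0.08 -0.12 -0.66]
panel top 816 [0.5304 0.2893 0.1796] 0.1853 0.3316
yaw -1.1 x at .259 0.5302
roll -0.07
tab top 995 [0.5228 0.2591 0.2792]
```

View pics/wrist11.png

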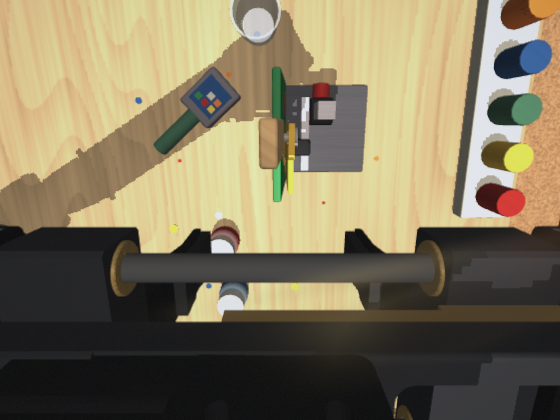

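View pics/s11.png

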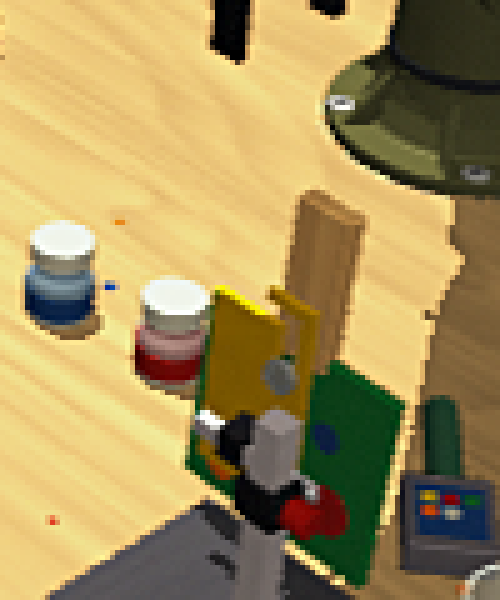

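```bash
python3 -c "
from bench import order,monitor
print(monitor.get_state()['time']); print(order.close_job())"
```

```text
29.05
the job is handed in; nothing more can be done
None
```

The green sign is hanging on the yellow hook, released and still, and I handed the job in at 29 s of the 72 s allowed. No verdict is reported on hand-in.

- **What I did:** I gripped the sign by its tab and lifted it out of the block. I turned it parallel to the plate and felt the lip with the pin. Then I slid the pin in under the guard and touched the back wall lightly. I centred it in the throat and lowered it to the floor. The floor came exactly 36 mm below the lip contact, as the task describes. The largest force change I saw at any contact was about 7 N.
- **Last checks:** Two pictures 0.1 s apart agreed to within 1 mm.

| Check | Measured |
|---|---|
| Pin position | x 0.543, y 0.259, z 0.165 m (the hook is about 5 mm below mid setting) |
| Lean toward the robot | about 0.07 rad (limit 0.14) |
| Yaw against the plate | under 1° |
| Gripper | clear of everything, open, force about zero |

- **Not exact:** The sign leans slightly because its weight is on the robot side of the plate. The back wall was felt about 1 mm further along y than the camera put it. I saw no bystander disturbed in the pictures, but I did not measure their positions again.

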